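# Load a label roll into the dispenser

## Robot

A 7-joint arm with a two-finger parallel gripper is mounted at the origin on the work surface. World frame = base frame: x ahead of the robot, y to its left, z up, the work surface at z = 0. Lengths are in m, angles in rad, forces in N, time in s.
With the tool pointing down it reaches from about 0.4 to 0.875 m from the base axis. Payload 4.4 kg.
Tool frame: the origin (TCP) lies at the very end of the fingers, on their centre line; the grasp point (between the pads) lies 19 mm behind it; z points along the fingers, y is the line along which they close (so a half turn about z gives the same grasp; the last joint's range is limited). The gripper opens to 85 mm and grips with 20 to 120 N. Pads are 22 mm wide; open, the fingers measure 114 mm over their backs; the gripper's body (76 mm by 85 mm) begins 54 mm behind the grasp point. The pads swing forward as they close: fully open they stand 13 mm farther back than shut.
Start: joints at [-1.397, 0.628, 0.038, 1.517, -0.027, 0.996, -0.02], TCP at [0.154, 0.631, 0.231] pointing down, gripper open.
Joint ranges: [-3.06, 3.06], [-0.37, 2.12], [-1.25, 1.32], [0.18, 2.47], [-1.1, 4.24], [0.23, 1.98], [-2.94, 2.94]. Speed limits (rad/s): [2.57, 2.57, 3.14, 3.14, 3.14, 3.14, 3.14].

## Interface

Orientations are given as [roll, pitch, yaw] about the fixed x, y, z axes, in that order (R = Rz(yaw) Ry(pitch) Rx(roll)).
In Python, from rig import telemetry, grab_frame, ticket gives the robot as it stands. The module is installed in compiled form; this text tells all that it offers.
- The arm moves only by the tool servo_tool, never from a script. Its arguments are lists of equal length, an entry for each row: "slide": the shift along the tool's x, y, z in cm, a list of three; "turn": the turn, a rotation vector about the tool's x, y, z in rad, a list of three; "grip": the closure, from -1 (fully open) to 1 (shut). A call has 1 to 10 rows; each row is the pose to reach, as a shift and turn from the pose commanded when the call began, along the tool's axes at that moment; what a row does not reach only later rows make up. A row lasts 1/10 s, in which the tool goes at most 50 mm and 8.59 degrees, less where a joint would pass 70% of its speed; a pose out of reach is approached as far as the arm can. A call with a gripper value outside its range is refused whole. The fingers move at their own pace and stop on an object; "force" is the grip in N (left out, the last holds). Time passes only in rows, so rows that repeat a pose let the fingers close. It gives the time, the measured TCP pose, the force, the opening and the grip force at its end, in the units of the state.
- telemetry.observe(): the state, without advancing time (a new reading comes with each control period).
- grab_frame(name): name is "scene" or "top"; returns a dict with "frame" (420x560x3 uint8, blue, green, red), "z_map" (420x560 float32, m along the optical axis (not along the pixel's ray), 0 where there is no reading), "fx", "fy", "cx", "cy" (pixels), "dist" ([k1, k2, p1, p2, k3] as OpenCV has them; the pictures are not rectified), "origin" and "orientation" of the camera in the world. Camera axes: x right, y down, z forward; pixel columns grow to the right and rows downward; lengths in m; the calibration is good to about 2 mm. A picture is of the moment at which its call begins.
- ticket.job_done(): hands the job in; it is judged then, once.
The state is a dict: "time_s": time; "qpos": joint angles; "qd": joint speeds; "joint_efforts": joint torques, N m; "eef_pos": TCP position; "ee_rot": TCP orientation; "contact_force": force on the tool from outside, world axes, zero at the start; "moment": the same for the moment, N m; "opening": finger opening in m; "grasp_force": force on a finger pad.
Only numpy, scipy, OpenCV 4.12 (cv2) and the standard library are available. Lean on these libraries where they do the work, as an engineer would, in place of code of your own. Each camera call takes 0.05 s, during which the arm holds its last target. There are 200 camera calls.

## Task

Take the label roll on its spring-loaded spindle from the wooden stand and fit it into the label dispenser: gently press its spring end in against the tall cheek, lower it, and let it spring out so that the stub is fully home in the round cup, the spring end rests in its open pocket, and the roll sits level. Never force the dispenser: press only about as hard as the spring needs. Leave the tin, the carton and the stamp where they are.

Things in the scene. Friction and masses are not known exactly. Their poses are not given: they have to be found in the camera images.
- spindle: white paper label roll, 50 mm diameter, 44 mm wide, about 0.24 kg, on a spindle. Origin on the axis at the roll's middle; x along the axis to the spring end (it may be rolled any way about x). A grey core, 20 mm diameter, reaches 50 mm either side of the origin. 156 mm long overall with the spring out. Grip it across the middle of the roll. It starts on the stand, axis level.
- stub_tip (a point): end of the fixed steel stub (spindle x = -72 mm): 12 mm diameter, its last 4 mm tapering to 8 mm
- core_end (a point): end of the grey core (spindle x = +50 mm), where the spring plunger comes out: 12 mm diameter, round nose 34 mm further out (x = +84 mm) when free. Slippery white nylon nose. It pushes in by up to 22 mm; spring force 3 N at first, plus 0.6 N per mm, so 16 N at its hard stop.
- stand: fixed wooden stand; origin under its centre. The core rests in two open-topped saddles along the stand's y axis (each 8 mm thick, 41 mm either side of the middle), axis 50 mm above the table; saddle walls end 4 mm above the axis. The spindle lifts straight up; beside the roll is free space.
- dispenser: fixed grey base plate, 116 (x) by 260 (y) by 10 mm; origin under its centre, z up; 22 mm high lip along the -x edge. On it an aluminium yoke has two cheeks facing each other along y: low cheek with round cup at -y, tall cheek at +y. The yoke is clamped firmly up to 13 mm either way along y from the nominal points given; where is NOT measured. Over 30 N on the dispenser is forcing it.
- cup_mouth (a point): NOMINAL centre of the cup's mouth (true one up to 13 mm off along dispenser y), at dispenser x = 0, y = -71, z = 52 mm. Blind cup facing +y: bore 15 mm, flaring to 20 mm at the mouth, 9 mm deep, 27 mm outside; cheek top at z = 64 mm. With the axis at z = 76 mm the stub passes above it; lowered there with the roll's middle at y = -31 mm, all is clear. Seated, the axis is at z = 50.5 to 52 mm.
- tall_face (a point): NOMINAL point of the tall cheek's inner face (same offset as the cup) at y = +70, z = 52 mm. Flat, 54 mm wide, top at z = 90 mm. An open-topped pocket stands 8 mm out of it: 16 mm wide, floor at z = 44.5, flared top ends at z = 67 mm. Exactly 141 mm from cup mouth to face, 150 from cup bottom: the plunger must be in over 15 mm (12 N) to pass the mouth; seated it is in 6 mm.
- tin: round metal tin with a brown label, 68 mm diameter, 105 mm high, origin under its centre; leave alone
- carton: brown carton 60 x 100 x 80 mm, origin under its centre; leave alone
- stamp: wooden hand stamp, 40 mm diameter, 70 mm high, origin under its centre; leave alone
There are look-alikes about, which are no part of the job. Leave any orange or turquoise look-alike of the spindle alone.

How it is judged:
By the outcome, as a careful person would: the job done as asked, in the order asked, and still so for the second after the job is handed in, with the robot touching nothing.
It also fails if it takes over 64 s, if anything falls off the work surface, if the arm or the gripper's body presses on something with over 40 N, if the wrist force passes 120 N, or if a joint passes its speed limit or range.

## Working session

There is one attempt and no reset: what is moved stays moved. The work goes in short steps, Python scripts to look and compute and a tool call to move; the robot and the scene stay as the last step left them, time stands still between calls to the robot, and variables do not carry over. Pictures are saved under pics/ and viewed, at most 10 in all, crops included, and the job is handed in when it is done.

Besides the shell and the picture viewer there is one more tool, called after "Emit:" as name(argument=value, ...), one argument or row to a line, values as JSON. servo_tool: Moves the arm, as the interface text tells. Its arguments: {"type":"object","properties":{"slide":{"type":"array","items":{"type":"array","items":{"type":"number"}}},"turn":{"type":"array","items":{"type":"array","items":{"type":"number"}}},"grip":{"type":"array","items":{"type":"number"}},"force":{"type":"number"}},"required":["slide","turn","grip"]}

```bash
mkdir -p pics
cat > h.py <<'E'
import numpy as np,cv2
from scipy.spatial.transform import Rotation as R
from rig import telemetry,grab_frame,ticket
def rot(o):
    o=np.array(o,float)
    return o if o.shape==(3,3) else (R.from_euler('xyz',o).as_matrix() if o.size==3 else R.from_quat(o).as_matrix())
def cloud(f):
    K=np.array([[f['fx'],0,f['cx']],[0,f['fy'],f['cy']],[0,0,1]]);h,w=f['z_map'].shape
    g=np.stack(np.meshgrid(np.arange(w),np.arange(h)),-1).reshape(-1,1,2).astype(np.float32)
    n=cv2.undistortPoints(g,K,np.array(f['dist'],float)).reshape(h,w,2)
    z=f['z_map'][...,None]
    P=np.concatenate([n*z,z],-1)@rot(f['orientation']).T+np.array(f['origin'])
    P[f['z_map']==0]=np.nan
    return P
E
python3 - <<'E'
from h import *
for n in('scene','top'):
    f=grab_frame(n);cv2.imwrite(f'pics/{n}0.png',f['frame']);np.save(f'{n}.npy',cloud(f))
    print(n,f['origin'],f['orientation'],f['fx'],f['dist'])
print(telemetry.observe())
E
```

```text
scene [1.0691884  0.40623494 0.90670388] [-2.44071767  0.00982381  2.32012533] 475.6648509563615 [-0.1428831  0.         0.         0.         0.       ]
top [ 0.36427148 -0.0988493   1.18655513] [-2.95954144  0.01516208 -1.56874278] 529.7983610637638 [-0.05271157  0.          0.          0.          0.        ]
{'time_s': 0.1, 'qpos': array([-1.39677439,  0.62919932,  0.0384294 ,  1.5182621 , -0.02700353,
        0.99631926, -0.01995169]), 'qd': array([ 2.10402551e-03, -1.75279730e-03,  6.54191254e-04, -4.46262399e-04,
       -1.10997119e-03, -4.72642653e-05,  1.61346391e-03]), 'joint_efforts': array([ 2.65672148e-03, -5.64537477e+01,  1.23063616e+00, -1.93975925e+01,
        1.13354772e-02,  5.32285994e-03, -8.90037995e-06]), 'eef_pos': array([0.15422183, 0.63086455, 0.23051786]), 'ee_rot': array([-3.13992185e+00,  1.83522620e-06,  2.90182967e+00]), 'contact_force': array([-0.04615515, -0.12639447, -0.37221226]), 'moment': array([ 0.00949844, -0.0046567 , -0.0247816 ]), 'grasp_force': 0.0, 'opening': 0.08553665453903087}
```

View pics/scene0.png

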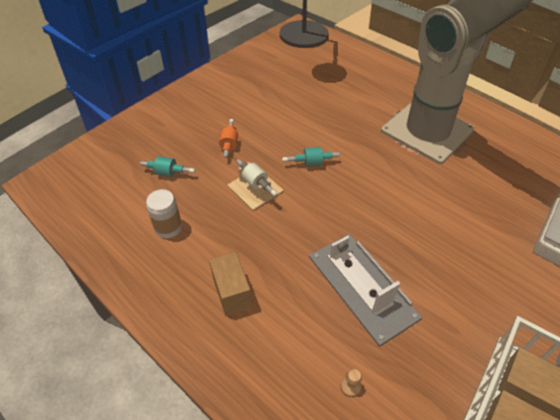

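View pics/top0.png

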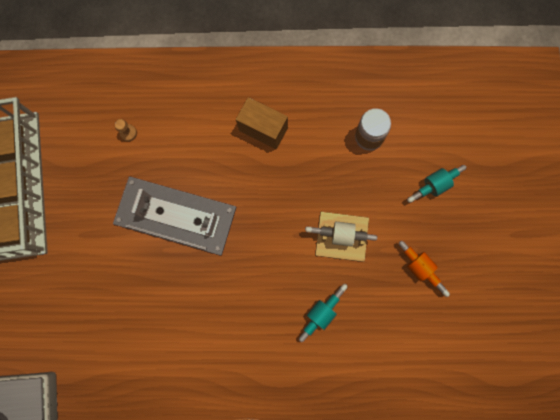

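Scene: the white spindle on its stand is near (255,178), and the dispenser near (365,285). Top: the spindle is at (343,235) and the dispenser at (175,215), tall cheek on its left. Next I'll look at enlarged crops with heights.

Run:
```python
from h import *
t=cv2.imread('pics/top0.png');s=cv2.imread('pics/scene0.png')
a=cv2.resize(t[170:260,105:245],(800,514),interpolation=cv2.INTER_CUBIC)[:300*2]
b=cv2.resize(t[200:270,295:390],(400,295),interpolation=cv2.INTER_CUBIC)
c=cv2.resize(s[225:345,300:430],(400,369),interpolation=cv2.INTER_CUBIC)
A=cv2.resize(a,(467,300));o=np.zeros((600,800,3),np.uint8)
o[:300,:467]=A;o[300:595,:400]=b;o[231:600,400:800]=c
cv2.imwrite('pics/crop.png',o)
P=np.load('top.npy')
for u,v in [(343,235),(310,230),(375,238),(320,255),(140,205),(208,222),(175,215),(128,182),(233,205),(118,222),(220,252),(60,350),(400,350)]: print(u,v,P[v,u].round(4))
```

```text
343 235 [ 0.5038 -0.2056  0.0705]
310 230 [ 0.517  -0.1364  0.0515]
375 238 [ 0.4996 -0.2761  0.0514]
320 255 [ 0.4672 -0.1599  0.0035]
140 205 [0.5678 0.2292 0.0751]
208 222 [0.5333 0.0836 0.0595]
175 215 [0.5564 0.1667 0.0118]
128 182 [0.6335 0.2792 0.0099]
233 205 [ 5.815e-01  3.710e-02 -5.000e-04]
118 222 [0.5405 0.2968 0.0103]
220 252 [0.4728 0.0625 0.0133]
60 350 [ 0.2555  0.4169 -0.0038]
400 350 [ 0.2605 -0.3325 -0.0013]
```

View pics/crop.png

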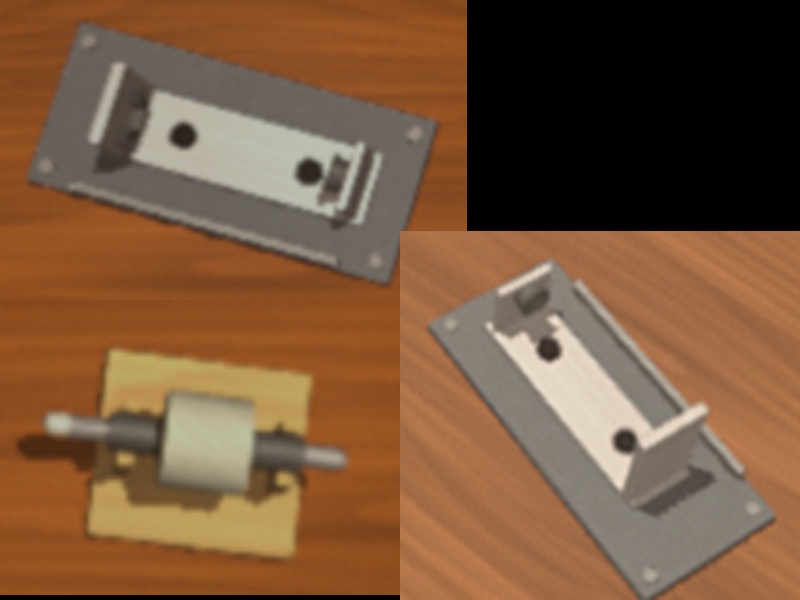

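The crop shows the white nose (60,425) pointing to +y, the same way as the tall cheek, so only a small turn is needed. Next I'll measure the poses.

```bash
cat >> h.py <<'E'
def rays(f,uv,z):
    K=np.array([[f['fx'],0,f['cx']],[0,f['fy'],f['cy']],[0,0,1]])
    n=cv2.undistortPoints(np.array(uv,np.float32).reshape(-1,1,2),K,np.array(f['dist'],float)).reshape(-1,2)
    d=np.c_[n,np.ones(len(n))]@rot(f['orientation']).T;o=np.array(f['origin'])
    return o+d*((z-o[2])/d[:,2])[:,None]
E
python3 - <<'E'
from h import *
for n,box in(('top',(105,170,245,260)),('scene',(300,225,430,345))):
    f=grab_frame(n);P=cloud(f);hsv=cv2.cvtColor(f['frame'],cv2.COLOR_BGR2HSV)
    x0,y0,x1,y1=box;m=np.zeros(hsv.shape[:2],np.uint8);m[y0:y1,x0:x1]=255
    g=((hsv[...,1]<90)&(m>0)).astype(np.uint8)
    g=cv2.morphologyEx(g,cv2.MORPH_CLOSE,np.ones((5,5)))
    c=max(cv2.findContours(g,0,1)[0],key=cv2.contourArea)
    q=rays(f,c.reshape(-1,2),.010)
    r=cv2.minAreaRect((q[:,:2]*1000).astype(np.float32));print(n,'plate',r)
    # plane corrections via cloud
    ctr=np.array(r[0])/1000
    for th in [r[2]]:
        a=np.radians(th); 
        ax=np.array([np.cos(a),np.sin(a)])
        if r[1][0]<r[1][1]: ax=np.array([-ax[1],ax[0]])
        if ax[1]<0: ax=-ax
    xd=np.array([ax[1],-ax[0]])
    print('y axis',ax,'yaw',np.degrees(np.arctan2(-ax[0],ax[1])))
    fill=np.zeros_like(g);cv2.drawContours(fill,[c],-1,1,-1)
    v,u=np.nonzero(fill)
    L=np.c_[(P[v,u,:2]-ctr)@xd,(P[v,u,:2]-ctr)@ax,P[v,u,2]]*1000
    for lo,hi in((8,14),(18,30),(40,60),(60,80),(80,100)):
        s=L[(L[:,2]>lo)&(L[:,2]<hi)&(np.abs(L[:,0])<70)]
        print(lo,hi,len(s))
        for sgn in(-1,1):
            k=s[s[:,1]*sgn>30]
            if len(k)>3: print('   side',sgn,len(k),'pct x',np.percentile(k[:,0],[3,50,97]).round(1),'y',np.percentile(k[:,1],[3,25,50,75,97]).round(1),'z',np.median(k[:,2]).round(1))
    # spindle
    S=P[(np.abs(P[...,0]-.505)<.07)&(np.abs(P[...,1]+.2)<.1)&(P[...,2]>.035)]*1000
    mu=S[:,:2].mean(0);w=np.linalg.svd(S[:,:2]-mu,full_matrices=False)[2][0];w*=np.sign(w[1])
    t=(S[:,:2]-mu)@w;print('spin mu',mu,'w',w,'yaw of +x',np.degrees(np.arctan2(w[1],w[0])),'t',np.percentile(t,[0,1,99,100]))
    rr=S[:,2]>62;print('roll mean',S[rr].mean(0),'t range',np.percentile(t[rr],[2,98]),'zmax',np.percentile(S[:,2],98))
    tb=P[260:300,150:280,2] if n=='top' else P[230:260,260:300,2];print('table z',np.nanmedian(tb)*1000)
    np.save(n+'_L.npy',L)
E
```

```text
top plate ((557.0565795898438, 169.41549682617188), (258.5078430175781, 114.6417236328125), 74.03158569335938)
y axis [0.2751074 0.9614135] yaw -15.968414306640627
8 14 2638
   side -1 1060 pct x [-52.7   3.1  54.9] y [-126.2 -109.8  -86.9  -56.1  -33.4] z 10.2
   side 1 968 pct x [-51.8   1.   54.8] y [ 33.2  54.2  86.4 110.7 126.5] z 10.1
18 30 434
   side -1 174 pct x [-55.6 -12.8  20.5] y [-96.3 -77.7 -60.  -50.9 -33. ] z 20.9
   side 1 144 pct x [-55.7 -22.8  20.1] y [30.7 37.3 52.2 63.5 88. ] z 20.8
40 60 152
   side -1 71 pct x [-21.7  -1.9  19.6] y [-96.6 -96.2 -95.3 -84.3 -78.5] z 55.0
   side 1 81 pct x [-26.4  -2.   23. ] y [54.1 57.3 60.9 61.9 64.8] z 49.3
60 80 184
   side -1 86 pct x [-19.7  -0.3  19.6] y [-96.5 -94.9 -92.  -87.8 -80.5] z 62.6
   side 1 98 pct x [-25.9  -1.7  23.9] y [54.4 60.7 61.6 62.2 63.2] z 67.7
80 100 122
   side 1 122 pct x [-25.5  -0.1  25.2] y [60.9 62.2 64.2 66.7 69.2] z 88.0
spin mu [ 508.1912561  -205.18979994] w [0.12610612 0.99201676] yaw of +x 82.75536281062745 t [-73.55678906 -70.06233579  76.26057037  80.60418992]
roll mean [ 508.654568
[... 643 characters left out ...]
01
   side -1 106 pct x [-15.1  11.6  28. ] y [-95.8 -93.3 -91.2 -83.2 -80.6] z 49.8
   side 1 95 pct x [-19.5   9.8  33.1] y [62.9 67.6 68.1 68.4 69.4] z 50.4
60 80 192
   side -1 95 pct x [-15.4   8.   28. ] y [-98.  -96.2 -93.2 -89.4 -81.3] z 64.0
   side 1 97 pct x [-19.8   9.7  32.4] y [60.4 67.6 68.  68.4 69.2] z 70.0
80 100 147
   side 1 147 pct x [-18.5   9.   32.8] y [60.5 62.9 65.4 67.8 68.8] z 89.7
spin mu [ 515.01554807 -197.13965157] w [0.06802138 0.99768386] yaw of +x 86.09965058078637 t [-81.81683709 -73.81637097  69.76596394  72.30534793]
roll mean [ 512.66817654 -204.24899796   70.75969541] t range [-33.68910573  28.40448041] zmax 76.88482000036939
table z 0.6549257181578394
```

Emit:
servo_tool(
  slide=[
    [-34.9, -30.7, 0],
    [-34.9, -30.7, 0],
    [-34.9, -30.7, 0],
    [-34.9, -30.7, 0],
    [-34.9, -30.7, 0],
    [-34.9, -30.7, 0],
    [-34.9, -30.7, 0],
    [-34.9, -30.7, 0],
    [-34.9, -30.7, 0],
    [-34.9, -30.7, 0],
  ],
  turn=[
    [0, 0, 0.75],
    [0, 0, 0.75],
    [0, 0, 0.75],
    [0, 0, 0.75],
    [0, 0, 0.75],
    [0, 0, 0.75],
    [0, 0, 0.75],
    [0, 0, 0.75],
    [0, 0, 0.75],
    [0, 0, 0.75],
  ],
  grip=[-1, -1, -1, -1, -1, -1, -1, -1, -1, -1],
)

```text
time_s: 1.2
eef_pos: [0.4236, 0.2447, 0.2317]
ee_rot: [3.141, 0.003, 2.144]
contact_force: [-0.1, -0.8, -0.8]
opening: 0.0851
grasp_force: 0.0
```

```bash
cat >> h.py <<'E'
def go(x,y,z,yaw):
    s=telemetry.observe();T=rot(s['ee_rot']);D=rot([np.pi,0,np.radians(yaw)])
    print('t',s['time_s'],'pos',s['eef_pos'].round(4),'rpy',np.degrees(s['ee_rot']).round(2),'F',s['contact_force'].round(1),'M',s['moment'].round(2),'op',round(s['opening'],4))
    print('slide cm',(T.T@(np.array([x,y,z])-s['eef_pos'])*100).round(2),'turn',R.from_matrix(T.T@D).as_rotvec().round(3))
E
python3 -c "
from h import *
go(.508,-.208,.13,82.9);print(telemetry.observe()['qpos'])"
```

```text
t 1.2 pos [0.4236 0.2447 0.2317] rpy [1.7997e+02 1.7000e-01 1.2282e+02] F [-0.1 -0.8 -0.8] M [0.03 0.06 0.06] op 0.0851
slide cm [-42.59 -17.45  10.28] turn [0.002 0.003 0.697]
[-0.78174438  0.41100438  0.27598508  1.96037467 -0.14991658  0.78907103
  0.15109605]
```

Emit:
servo_tool(
  slide=[
    [-42.6, -17.45, 8.0],
    [-42.6, -17.45, 8.0],
    [-42.6, -17.45, 8.0],
    [-42.6, -17.45, 8.0],
    [-42.6, -17.45, 8.0],
    [-42.6, -17.45, 8.0],
    [-42.6, -17.45, 8.0],
    [-42.6, -17.45, 8.0],
    [-42.6, -17.45, 8.0],
    [-42.6, -17.45, 8.0],
  ],
  turn=[
    [0, 0, 0.697],
    [0, 0, 0.697],
    [0, 0, 0.697],
    [0, 0, 0.697],
    [0, 0, 0.697],
    [0, 0, 0.697],
    [0, 0, 0.697],
    [0, 0, 0.697],
    [0, 0, 0.697],
    [0, 0, 0.697],
  ],
  grip=[-1, -1, -1, -1, -1, -1, -1, -1, -1, -1],
)

```text
time_s: 2.2
eef_pos: [0.5081, -0.2082, 0.1508]
ee_rot: [3.141, 0.004, 1.448]
contact_force: [0.5, 0.4, -0.6]
opening: 0.0855
grasp_force: 0.0
```

Emit:
servo_tool(
  slide=[
    [0, 0, 0],
    [0, 0, 0],
    [0, 0, 0],
  ],
  turn=[
    [0, 0, 0],
    [0, 0, 0],
    [0, 0, 0],
  ],
  grip=[-1, -1, -1],
)

```text
time_s: 2.5
eef_pos: [0.5084, -0.1995, 0.1513]
ee_rot: [-3.141, -0.001, 1.457]
contact_force: [0.2, 0.3, -0.1]
opening: 0.0858
grasp_force: 0.0
```

Run:
```python
from h import *
go(.508,-.208,.03,82.9)
f=grab_frame('scene');c=cv2.resize(f['frame'][120:230,190:330],(763,600),interpolation=cv2.INTER_CUBIC);cv2.imwrite('pics/pre.png',c)
```

```text
t 2.5 pos [ 0.5084 -0.1995  0.1513] rpy [-1.7997e+02 -9.0000e-02  8.3490e+01] F [ 0.2  0.3 -0.1] M [-0.02 -0.03  0.02] op 0.0858
slide cm [-0.87  0.06 12.13] turn [-0.001 -0.001  0.01 ]
```

View pics/pre.png

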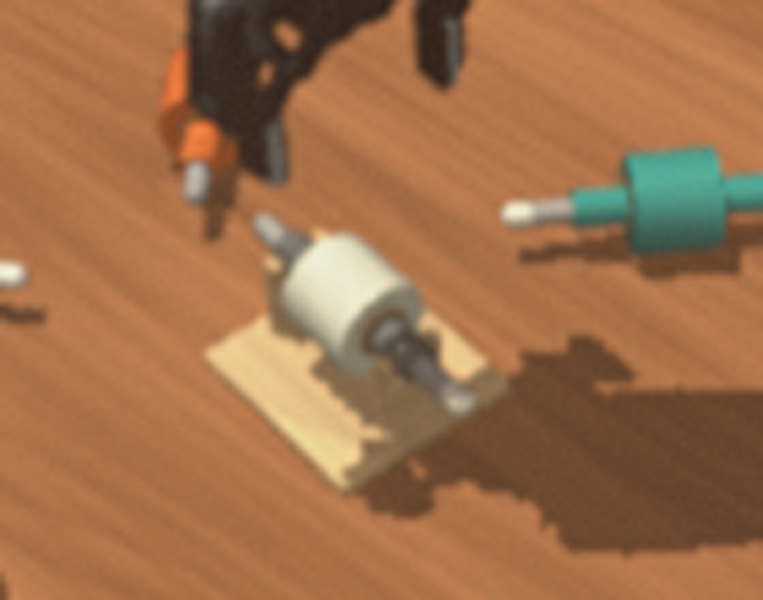

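The picture shows the roll at (355,290), nose at (460,400) and open space beside the roll for the fingers, so I'm descending.

Emit:
servo_tool(
  slide=[
    [-0.87, 0.06, 2],
    [-0.87, 0.06, 5],
    [-0.87, 0.06, 8],
    [-0.87, 0.06, 10.5],
    [-0.87, 0.06, 12.1],
    [-0.87, 0.06, 12.1],
    [-0.87, 0.06, 12.1],
    [-0.87, 0.06, 12.1],
  ],
  turn=[
    [0, 0, 0.01],
    [0, 0, 0.01],
    [0, 0, 0.01],
    [0, 0, 0.01],
    [0, 0, 0.01],
    [0, 0, 0.01],
    [0, 0, 0.01],
    [0, 0, 0.01],
  ],
  grip=[-1, -1, -1, -1, -1, -1, -1, -1],
)

```text
time_s: 3.35
eef_pos: [0.5089, -0.2101, 0.0315]
ee_rot: [3.14, 0.0, 1.446]
contact_force: [0.1, -0.2, 0.3]
opening: 0.0854
grasp_force: 0.0
```

Emit:
servo_tool(
  slide=[
    [0, 0, 0],
    [0, 0, 0],
    [0, 0, 0],
    [0, 0, 0],
    [0, 0, 0],
    [0, 0, 0],
    [0, 0, 0],
    [0, 0, 0],
  ],
  turn=[
    [0, 0, 0],
    [0, 0, 0],
    [0, 0, 0],
    [0, 0, 0],
    [0, 0, 0],
    [0, 0, 0],
    [0, 0, 0],
    [0, 0, 0],
  ],
  grip=[1, 1, 1, 1, 1, 1, 1, 1],
  force=60,
)

```text
time_s: 4.15
eef_pos: [0.5084, -0.2103, 0.0313]
ee_rot: [3.14, -0.0, 1.445]
contact_force: [-1.5, 0.8, 5.9]
opening: 0.0487
grasp_force: 60.7
```

Emit:
servo_tool(
  slide=[
    [0, 0, -1],
    [0, 0, -2.5],
    [0, 0, -5],
    [0, 0, -8],
    [0, 0, -11],
    [0, 0, -13],
    [0, 0, -13],
    [0, 0, -13],
    [0, 0, -13],
  ],
  turn=[
    [0, 0, 0],
    [0, 0, 0],
    [0, 0, 0],
    [0, 0, 0],
    [0, 0, 0],
    [0, 0, 0],
    [0, 0, 0],
    [0, 0, 0],
    [0, 0, 0],
  ],
  grip=[1, 1, 1, 1, 1, 1, 1, 1, 1],
)

```text
time_s: 5.05
eef_pos: [0.507, -0.2097, 0.1592]
ee_rot: [-3.139, -0.001, 1.445]
contact_force: [0.3, -0.2, -2.5]
opening: 0.048
grasp_force: 62.4
```

Run:
```python
from h import *
ay=np.array([.2751,.9614]);ax=np.array([.9614,-.2751])
def W(x,y):return ax*(.4888+x)+ay*(.3782-.070+y)   # y: nominal-frame coordinate shifted by yoke offset
print(W(0,0),W(0,-.031))
p=W(0,-.031);go(p[0],p[1],.16,74.05)
f=grab_frame('top');c=cv2.resize(f['frame'][190:300,280:420],(763,600),interpolation=cv2.INTER_CUBIC);cv2.imwrite('pics/held.png',c)
```

```text
[0.55471814 0.1618346 ] [0.54619004 0.1320312 ]
t 5.05 pos [ 0.507  -0.2097  0.1592] rpy [-1.7986e+02 -4.0000e-02  8.2780e+01] F [ 0.3 -0.2 -2.5] M [ 0.01 -0.03 -0.02] op 0.048
slide cm [34.39 -0.41 -0.06] turn [-0.002 -0.001  0.152]
```

View pics/held.png

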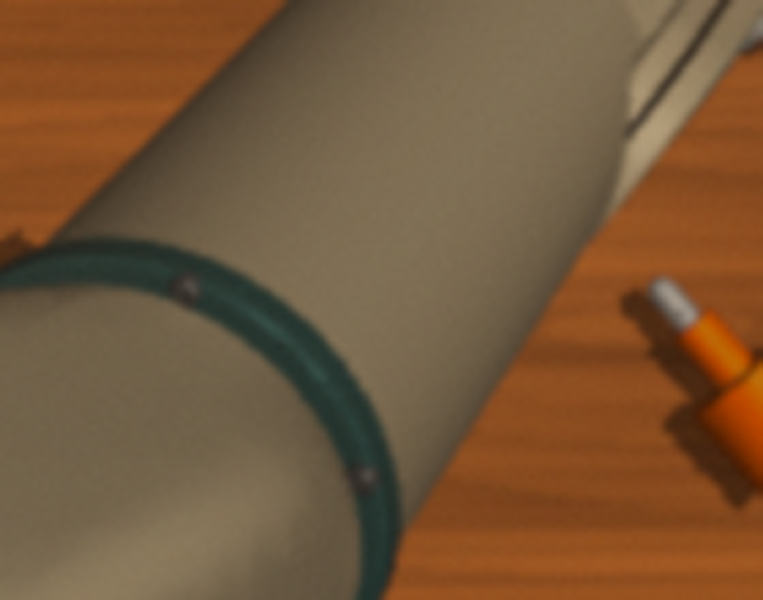

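The top view is blocked by the arm, but the wrist force shows 2.5 N, so the roll is held. I'll carry it to the dispenser.

Emit:
servo_tool(
  slide=[
    [4, 0, 0],
    [8.5, 0, 0],
    [13, -0.2, 0],
    [17.5, -0.2, 0],
    [22, -0.3, 0],
    [26.5, -0.4, 0],
    [31, -0.4, 0],
    [34, -0.4, 0],
    [34.4, -0.4, 0],
    [34.4, -0.4, 0],
  ],
  turn=[
    [0, 0, 0.02],
    [0, 0, 0.04],
    [0, 0, 0.06],
    [0, 0, 0.08],
    [0, 0, 0.1],
    [0, 0, 0.12],
    [0, 0, 0.14],
    [0, 0, 0.152],
    [0, 0, 0.152],
    [0, 0, 0.152],
  ],
  grip=[1, 1, 1, 1, 1, 1, 1, 1, 1, 1],
)

```text
time_s: 6.1
eef_pos: [0.5464, 0.1324, 0.159]
ee_rot: [-3.14, 0.001, 1.295]
contact_force: [0.5, -0.6, -2.3]
opening: 0.0486
grasp_force: 62.4
```

Emit:
servo_tool(
  slide=[
    [0, 0, 0],
    [0, 0, 0],
    [0, 0, 0],
  ],
  turn=[
    [0, 0, 0],
    [0, 0, 0],
    [0, 0, 0],
  ],
  grip=[1, 1, 1],
)

```text
time_s: 6.4
eef_pos: [0.5473, 0.1299, 0.1603]
ee_rot: [-3.142, 0.0, 1.29]
contact_force: [-0.8, 0.1, -1.0]
opening: 0.0486
grasp_force: 62.4
```

Run:
```python
from h import *
go(.5462,.1320,.16,74.05)
f=grab_frame('scene');g=grab_frame('top')
np.savez('m.npz',s=cloud(f),t=cloud(g))
o=np.zeros((600,800,3),np.uint8)
o[:,:520]=cv2.resize(f['frame'][185:335,300:430],(520,600),interpolation=cv2.INTER_CUBIC)
o[:280,520:]=cv2.resize(g['frame'][160:260,105:205],(280,280),interpolation=cv2.INTER_CUBIC)
cv2.imwrite('pics/over.png',o)
```

```text
t 6.4 pos [0.5473 0.1299 0.1603] rpy [-1.800e+02  3.000e-02  7.392e+01] F [-0.8  0.1 -1. ] M [ 0.02 -0.01 -0.01] op 0.0486
slide cm [ 0.17 -0.16  0.03] turn [-0.     0.    -0.002]
```

View pics/over.png

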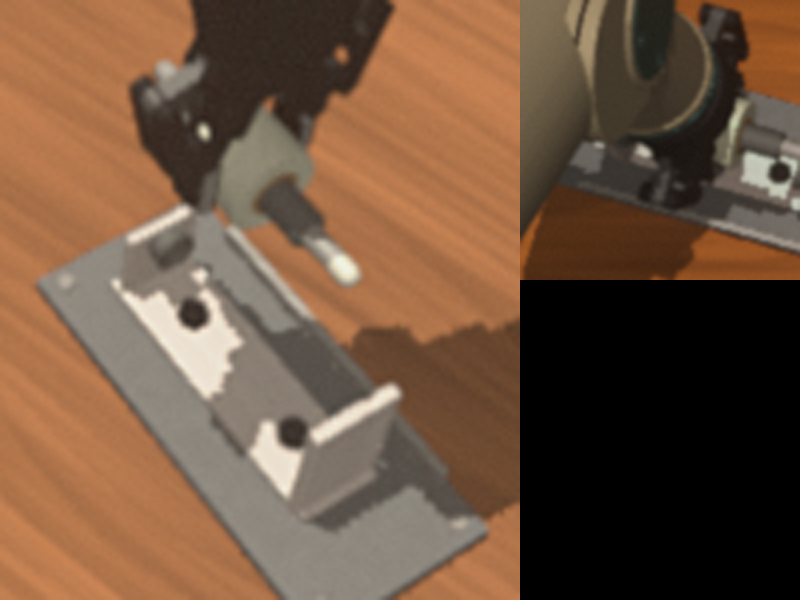

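The scene view shows the nose at full-frame (386,252), with the dispenser clear below. Now I'll measure the held axis: surface points pushed inward by their radius along the view ray.

Run:
```python
from h import *
m=np.load('m.npz')
s=telemetry.observe();T=rot(s['ee_rot'])
O={'s':np.array([1.0691884,.40623494,.90670388]),'t':np.array([.36427148,-.0988493,1.18655513])}
for k in 'st':
    P=m[k].reshape(-1,3);P=P[np.isfinite(P[:,0])]
    L=(P-s['eef_pos'])@T*1000   # tool frame: x spring, y, z down
    w=P-O[k];w/=np.linalg.norm(w,axis=1)[:,None];w=w@T
    wp=w-np.outer(w[:,0],[1,0,0]);wp/=np.linalg.norm(wp,axis=1)[:,None]
    for nm,a,b,r in(('stub',-72,-54,6),('core-',-48,-26,10),('core+',26,48,10),('plunger',52,76,5),('nose',76,90,5)):
        q=(L[:,0]>a)&(L[:,0]<b)&(abs(L[:,1])<14)&(L[:,2]>-40)&(L[:,2]<5)
        if q.sum()<4: print(k,nm,q.sum());continue
        # central ridge: strip nearest the camera per x, take median of surface shifted by r
        pts=L[q];d=(pts*wp[q]).sum(1);e=np.argsort(d)[:max(3,len(d)//3)]
        c=(pts+r*wp[q]);print(k,nm,q.sum(),'xr',pts[:,0].min().round(1),pts[:,0].max().round(1),'c',np.median(c[e],0).round(1),'allmed yz',np.median(c,0).round(1)[1:])
```

```text
s stub 21 xr -69.9 -60.3 c [-64.1  -0.7 -20.2] allmed yz [ -1.4 -18.7]
s core- 0
s core+ 114 xr 26.0 47.7 c [ 34.3  -0.7 -19.6] allmed yz [ -0.7 -17.6]
s plunger 79 xr 52.1 75.3 c [ 62.5   0.4 -20.3] allmed yz [  0.3 -18.4]
s nose 36 xr 76.4 85.9 c [ 80.1   1.5 -19.9] allmed yz [ -0.6 -17.9]
t stub 53 xr -70.0 -54.1 c [-60.7   2.2 -18.4] allmed yz [  1.6 -15.6]
t core- 120 xr -47.8 -26.2 c [-38.2   1.  -17.8] allmed yz [  0.9 -15.3]
t core+ 0
t plunger 0
t nose 0
```

```bash
python3 -c "
from h import *
go(.5456,.1301,.059,74.05)"
```

```text
t 6.5 pos [0.5473 0.1305 0.1604] rpy [180.     0.    73.98] F [-1.   0.6 -1.7] M [-0.01 -0.    0.02] op 0.0483
slide cm [-0.09 -0.16 10.14] turn [ 0.     0.    -0.001]
```

Emit:
servo_tool(
  slide=[
    [-0.1, -0.16, 1],
    [-0.1, -0.16, 3],
    [-0.1, -0.16, 5],
    [-0.1, -0.16, 7],
    [-0.1, -0.16, 9],
    [-0.1, -0.16, 10.1],
    [-0.1, -0.16, 10.1],
    [-0.1, -0.16, 10.1],
    [-0.1, -0.16, 10.1],
    [-0.1, -0.16, 10.1],
  ],
  turn=[
    [0, 0, 0],
    [0, 0, 0],
    [0, 0, 0],
    [0, 0, 0],
    [0, 0, 0],
    [0, 0, 0],
    [0, 0, 0],
    [0, 0, 0],
    [0, 0, 0],
    [0, 0, 0],
  ],
  grip=[1, 1, 1, 1, 1, 1, 1, 1, 1, 1],
)

```text
time_s: 7.5
eef_pos: [0.5461, 0.1311, 0.0602]
ee_rot: [3.14, -0.001, 1.293]
contact_force: [-0.0, 0.5, -1.9]
opening: 0.0488
grasp_force: 62.4
```

Run:
```python
from h import *
go(.5456,.1301,.059,74.05)
f=grab_frame('scene');P=cloud(f);np.save('s2.npy',P)
s=telemetry.observe();T=rot(s['ee_rot']);L=((P-s['eef_pos'])@T*1000).reshape(-1,3)
# cheek top edges & nose in tool frame
z=s['eef_pos'][2]*1000
q=(abs(L[:,2]-(z-90))<4)&(L[:,0]>85)&(L[:,0]<125)&(abs(L[:,1])<45)
print('tall top',q.sum(),np.percentile(L[q],[3,20,50,80,97],axis=0).round(1).tolist())
q=(abs(L[:,2]-(z-64))<4)&(L[:,0]<-45)&(L[:,0]>-100)&(abs(L[:,1])<45)
print('low top',q.sum(),np.percentile(L[q],[3,20,50,80,97],axis=0).round(1).tolist())
q=(L[:,2]<-10)&(L[:,2]>-35)&(L[:,0]>70)&(L[:,0]<92)&(abs(L[:,1])<10)
print('nose',q.sum(),np.percentile(L[q],[3,50,97],axis=0).round(1).tolist())
o=cv2.resize(f['frame'][205:335,300:430],(600,600),interpolation=cv2.INTER_CUBIC);cv2.imwrite('pics/low.png',o)
```

```text
t 7.5 pos [0.5461 0.1311 0.0602] rpy [ 1.7992e+02 -5.0000e-02  7.4080e+01] F [-0.   0.5 -1.9] M [-0.03 -0.01 -0.03] op 0.0488
slide cm [-0.11 -0.02  0.12] turn [ 0.001 -0.001  0.   ]
tall top 119 [[102.4, -27.2, -32.8], [104.2, -18.0, -31.2], [107.2, -0.1, -30.1], [109.8, 16.4, -28.6], [110.8, 25.0, -26.6]]Traceback (most recent call last):
  File "<stdin>", line 10, in <module>
    return _quantile_unchecked(
        a, q, axis, out, overwrite_input, method, keepdims, weights)
    return _ureduce(a,
                    func=_quantile_ureduce_func,
    ...<5 lines>...
                    overwrite_input=overwrite_input,
                    method=method)
    r = func(a, **kwargs)
    result = _quantile(arr,
                       quantiles=q,
    ...<2 lines>...
                       out=out,
                       weights=wgt)
    slices_having_nans = np.isnan(arr[-1, ...])
                                  ~~~^^^^^^^^^
IndexError: index -1 is out of bounds for axis 0 with size 0
```

Emit:
servo_tool(
  slide=[
    [0.4, -0.04, 0],
    [0.8, -0.04, 0],
    [1.2, -0.04, 0],
    [1.4, -0.04, 0.0],
    [1.4, -0.04, 0.0],
    [1.4, -0.04, 0.0],
  ],
  turn=[
    [0, 0, 0],
    [0, 0, 0],
    [0, 0, 0],
    [0, 0, 0],
    [0, 0, 0],
    [0, 0, 0],
  ],
  grip=[1, 1, 1, 1, 1, 1],
)

```text
time_s: 8.15
eef_pos: [0.5488, 0.1445, 0.0592]
ee_rot: [-3.141, 0.0, 1.293]
contact_force: [0.2, -0.1, -2.6]
opening: 0.0484
grasp_force: 62.4
```

Emit:
servo_tool(
  slide=[
    [0.2, 0, 0],
    [0.4, 0, 0],
    [0.4, 0, 0],
    [0.4, 0, 0],
  ],
  turn=[
    [0, 0, 0],
    [0, 0, 0],
    [0, 0, 0],
    [0, 0, 0],
  ],
  grip=[1, 1, 1, 1],
)

```text
time_s: 8.55
eef_pos: [0.5497, 0.1474, 0.0592]
ee_rot: [-3.141, 0.001, 1.292]
contact_force: [-1.2, -3.0, -3.2]
opening: 0.0483
grasp_force: 62.4
```

Emit:
servo_tool(
  slide=[
    [0.2, 0, 0],
    [0.4, 0, 0],
    [0.4, 0, 0],
    [0.4, 0, 0],
  ],
  turn=[
    [0, 0, 0],
    [0, 0, 0],
    [0, 0, 0],
    [0, 0, 0],
  ],
  grip=[1, 1, 1, 1],
)

```text
time_s: 8.95
eef_pos: [0.5509, 0.1513, 0.0592]
ee_rot: [-3.141, 0.001, 1.292]
contact_force: [-1.4, -5.9, -2.3]
opening: 0.0484
grasp_force: 62.4
```

```bash
cat >> h.py <<'E'
def st():
    s=telemetry.observe();d=s['eef_pos']
    print('t',round(s['time_s'],2),'lat',round((d[0]*.9614-d[1]*.2751)*1000,1),'along',round((d[0]*.2751+d[1]*.9614)*1000,1),'z',round(d[2]*1000,1),'F tool',(rot(s['ee_rot']).T@s['contact_force']).round(1),'M',(rot(s['ee_rot']).T@s['moment']).round(2),np.degrees(s['ee_rot']).round(2))
E
python3 -c "
from h import *
st()"
```

```text
t 8.95 lat 488.0 along 297.0 z 59.2 F tool [-6.1  0.3  2.3] M [-0.07 -1.12  0.02] [-1.7999e+02  8.0000e-02  7.4040e+01]
```

Emit:
servo_tool(
  slide=[
    [0.2, 0, 0],
    [0.4, 0, 0],
    [0.6, 0, 0],
    [0.8, 0, 0],
    [0.8, 0, 0],
    [0.8, 0, 0],
  ],
  turn=[
    [0, 0, 0],
    [0, 0, 0],
    [0, 0, 0],
    [0, 0, 0],
    [0, 0, 0],
    [0, 0, 0],
  ],
  grip=[1, 1, 1, 1, 1, 1],
)

```text
time_s: 9.55
eef_pos: [0.5524, 0.1571, 0.059]
ee_rot: [-3.141, 0.004, 1.291]
contact_force: [-2.7, -8.7, -1.3]
opening: 0.0484
grasp_force: 62.4
```

Emit:
servo_tool(
  slide=[
    [0.2, 0, 0],
    [0.4, 0, 0],
    [0.4, 0, 0],
    [0.4, 0, 0],
    [0.4, 0, 0],
  ],
  turn=[
    [0, 0, 0],
    [0, 0, 0],
    [0, 0, 0],
    [0, 0, 0],
    [0, 0, 0],
  ],
  grip=[1, 1, 1, 1, 1],
)

```text
time_s: 10.05
eef_pos: [0.5532, 0.16, 0.059]
ee_rot: [-3.14, 0.005, 1.291]
contact_force: [-2.8, -10.5, -0.0]
opening: 0.0486
grasp_force: 62.4
```

Run:
```python
from h import *
st()
f=grab_frame('scene');P=cloud(f)
g=grab_frame('top');Q=cloud(g)
s=telemetry.observe();T=rot(s['ee_rot'])
for nm,C in(('s',P),('t',Q)):
    L=((C-s['eef_pos'])@T*1000).reshape(-1,3)
    for a in range(-96,-40,4):
        q=(L[:,0]>=a)&(L[:,0]<a+4)&(abs(L[:,1])<9)&(L[:,2]<0)&(L[:,2]>-45)
        if q.sum()>1: print(nm,a,q.sum(),L[q].min(0).round(1)[2],np.median(L[q],0).round(1))
o=np.zeros((600,800,3),np.uint8)
o[:,:480]=cv2.resize(f['frame'][205:335,310:414],(480,600),interpolation=cv2.INTER_CUBIC)
o[:320,480:]=cv2.resize(g['frame'][170:270,145:245],(320,320),interpolation=cv2.INTER_CUBIC)
cv2.imwrite('pics/press.png',o)
```

```text
t 10.05 lat 487.9 along 306.0 z 59.0 F tool [-10.8   0.2   0.1] M [-0.02 -2.15  0.02] [-179.93    0.28   73.94]
s -88 8 -7.0 [-84.9   1.2  -5.3]
s -84 11 -6.8 [-81.6   0.8  -5.3]
s -80 14 -5.8 [-77.8   1.3  -3.8]
s -76 8 -4.6 [-72.9   3.9  -3.1]
s -72 6 -21.2 [-70.4   1.7  -3.4]
s -68 8 -26.2 [-66.3   0.8 -22.8]
s -64 10 -28.7 [-61.7   2.  -22.4]
s -60 9 -27.5 [-58.1   2.8 -23.8]
s -56 9 -27.1 [-54.    0.8 -23.1]
s -52 5 -27.3 [-50.4   1.1 -24.6]
t -88 10 -6.3 [-85.1  -0.3  -2.8]
t -84 13 -8.5 [-82.3  -0.4  -2.8]
t -80 11 -4.4 [-78.4   1.8  -2.1]
t -76 7 -7.2 [-75.4   2.   -3.5]
t -72 18 -23.4 [-69.6   1.2  -2.7]
t -68 9 -26.7 [-66.1  -0.2 -22.7]
t -64 11 -26.1 [-62.    0.6 -20.1]
t -60 11 -25.1 [-57.8  -0.1 -22.8]
t -56 10 -26.8 [-54.6   0.6 -21.5]
t -52 11 -24.2 [-49.6   1.3 -22.4]
t -48 20 -29.4 [-46.4  -0.7 -24.6]
t -44 18 -31.4 [-42.3  -0.9 -26.1]
```

View pics/press.png

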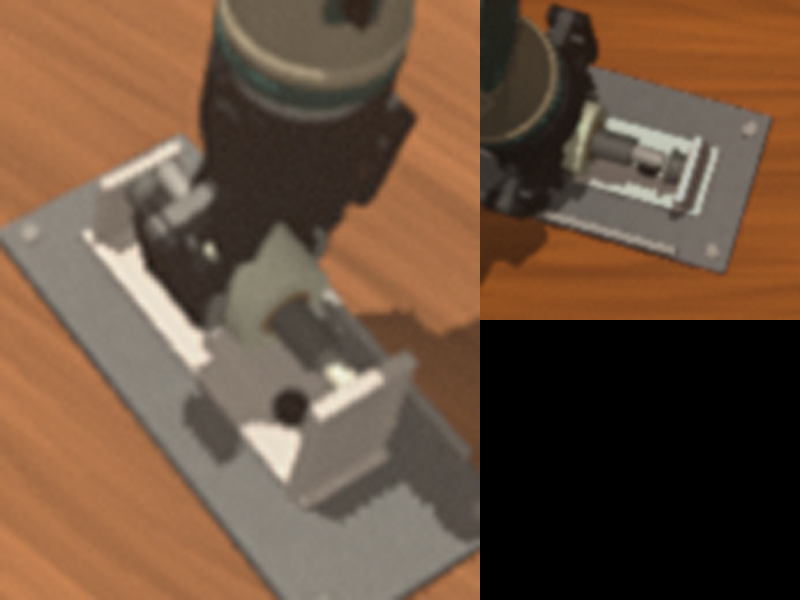

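The stub tip is still over the cup mouth and the nose is flat on the tall face, so I need about 3–4 mm more compression.

Emit:
servo_tool(
  slide=[
    [0.2, 0, 0],
    [0.4, 0, 0],
    [0.45, 0, 0],
    [0.45, 0, 0],
    [0.45, 0, 0],
  ],
  turn=[
    [0, 0, 0],
    [0, 0, 0],
    [0, 0, 0],
    [0, 0, 0],
    [0, 0, 0],
  ],
  grip=[1, 1, 1, 1, 1],
)

```text
time_s: 10.65
eef_pos: [0.5541, 0.1633, 0.0589]
ee_rot: [-3.14, 0.006, 1.29]
contact_force: [-3.5, -12.5, -1.0]
opening: 0.0484
grasp_force: 62.4
```

```bash
python3 -c "
from h import *
st()"
```

```text
t 10.65 lat 487.8 along 309.4 z 58.9 F tool [-13.    0.1   1. ] M [ 0.01 -2.52 -0.01] [-179.91    0.36   73.91]
```

Emit:
servo_tool(
  slide=[
    [0, 0.05, 0.2],
    [0, 0.05, 0.4],
    [0, 0.05, 0.6],
    [0, 0.05, 0.8],
    [0, 0.05, 1.0],
    [0, 0.05, 1.0],
    [0, 0.05, 1.0],
  ],
  turn=[
    [0, 0, 0],
    [0, 0, 0],
    [0, 0, 0],
    [0, 0, 0],
    [0, 0, 0],
    [0, 0, 0],
    [0, 0, 0],
  ],
  grip=[1, 1, 1, 1, 1, 1, 1],
)

```text
time_s: 11.35
eef_pos: [0.5551, 0.163, 0.0491]
ee_rot: [-3.141, 0.006, 1.29]
contact_force: [-2.1, -11.8, 0.6]
opening: 0.0485
grasp_force: 62.7
```

```bash
python3 -c "
from h import *
st()"
```

```text
t 11.35 lat 488.8 along 309.4 z 49.1 F tool [-12.    1.2  -0.5] M [-0.09 -2.47  0.09] [-179.96    0.34   73.88]
```

Emit:
servo_tool(
  slide=[
    [0, 0.03, 0.2],
    [0, 0.03, 0.4],
    [0, 0.03, 0.6],
    [0, 0.03, 0.8],
    [0, 0.03, 0.8],
    [0, 0.03, 0.8],
  ],
  turn=[
    [0, 0, 0],
    [0, 0, 0],
    [0, 0, 0],
    [0, 0, 0],
    [0, 0, 0],
    [0, 0, 0],
  ],
  grip=[1, 1, 1, 1, 1, 1],
)

```text
time_s: 11.95
eef_pos: [0.5555, 0.1629, 0.0412]
ee_rot: [-3.141, 0.006, 1.289]
contact_force: [-2.7, -12.7, 0.4]
opening: 0.0487
grasp_force: 62.7
```

```bash
python3 -c "
from h import *
st()"
```

```text
t 11.95 lat 489.2 along 309.5 z 41.2 F tool [-12.9   1.   -0.3] M [-0.11 -2.39 -0.01] [-179.98    0.33   73.88]
```

Emit:
servo_tool(
  slide=[
    [0, 0.02, 0.2],
    [0, 0.02, 0.4],
    [0, 0.02, 0.6],
    [0, 0.02, 0.8],
    [0, 0.02, 0.85],
    [0, 0.02, 0.85],
    [0, 0.02, 0.85],
  ],
  turn=[
    [0, 0, 0],
    [0, 0, 0],
    [0, 0, 0],
    [0, 0, 0],
    [0, 0, 0],
    [0, 0, 0],
    [0, 0, 0],
  ],
  grip=[1, 1, 1, 1, 1, 1, 1],
)

```text
time_s: 12.65
eef_pos: [0.5558, 0.1629, 0.0327]
ee_rot: [-3.141, 0.006, 1.289]
contact_force: [-3.5, -12.4, 1.0]
opening: 0.0484
grasp_force: 62.7
```

Run:
```python
from h import *
st()
f=grab_frame('scene')
g=grab_frame('top')
o=np.zeros((600,800,3),np.uint8)
o[:,:480]=cv2.resize(f['frame'][205:335,310:414],(480,600),interpolation=cv2.INTER_CUBIC)
o[:320,480:]=cv2.resize(g['frame'][185:235,185:235],(320,320),interpolation=cv2.INTER_CUBIC)
cv2.imwrite('pics/down.png',o)
```

```text
t 12.65 lat 489.5 along 309.5 z 32.7 F tool [-12.9   0.   -0.9] M [-0.09 -2.45  0.  ] [-179.98    0.33   73.87]
```

View pics/down.png

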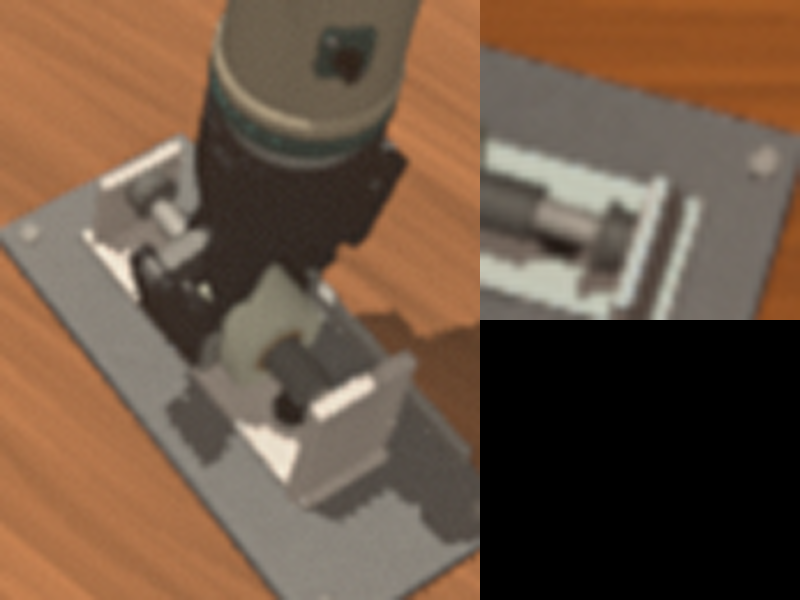

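Stub is lined up in front of the cup and the nose is down in the pocket. I'll ease it back in steps.

Emit:
servo_tool(
  slide=[
    [-0.2, 0, 0],
    [-0.4, 0, 0],
    [-0.6, 0, 0],
    [-0.6, 0, 0],
    [-0.6, 0, 0],
  ],
  turn=[
    [0, 0, 0],
    [0, 0, 0],
    [0, 0, 0],
    [0, 0, 0],
    [0, 0, 0],
  ],
  grip=[1, 1, 1, 1, 1],
)

```text
time_s: 13.25
eef_pos: [0.5545, 0.1585, 0.0328]
ee_rot: [3.141, 0.004, 1.29]
contact_force: [-2.2, -10.2, 0.3]
opening: 0.0481
grasp_force: 62.7
```

```bash
python3 -c "
from h import *
st()"
```

```text
t 13.25 lat 489.5 along 305.0 z 32.8 F tool [-10.4   0.7  -0.3] M [-0.09 -1.91  0.05] [179.99   0.22  73.92]
```

Emit:
servo_tool(
  slide=[
    [-0.2, 0, 0],
    [-0.4, 0, 0],
    [-0.6, 0, 0],
    [-0.6, 0, 0],
    [-0.6, 0, 0],
  ],
  turn=[
    [0, 0, 0],
    [0, 0, 0],
    [0, 0, 0],
    [0, 0, 0],
    [0, 0, 0],
  ],
  grip=[1, 1, 1, 1, 1],
)

```text
time_s: 13.75
eef_pos: [0.5533, 0.1541, 0.0329]
ee_rot: [3.141, 0.002, 1.291]
contact_force: [-1.6, -8.4, 0.2]
opening: 0.0486
grasp_force: 62.7
```

```bash
python3 -c "
from h import *
st()"
```

```text
t 13.75 lat 489.6 along 300.4 z 32.9 F tool [-8.5  0.8 -0.2] M [-0.13 -1.4   0.08] [1.7997e+02 1.2000e-01 7.3960e+01]
```

Emit:
servo_tool(
  slide=[
    [-0.1, 0, 0],
    [-0.2, 0, 0],
    [-0.3, 0, 0],
    [-0.3, 0, 0],
    [-0.3, 0, 0],
  ],
  turn=[
    [0, 0, 0],
    [0, 0, 0],
    [0, 0, 0],
    [0, 0, 0],
    [0, 0, 0],
  ],
  grip=[1, 1, 1, 1, 1],
)

```text
time_s: 14.25
eef_pos: [0.5526, 0.1522, 0.033]
ee_rot: [3.141, 0.001, 1.291]
contact_force: [-1.6, -6.5, 0.3]
opening: 0.0484
grasp_force: 62.7
```

```bash
python3 -c "
from h import *
st()"
```

```text
t 14.25 lat 489.4 along 298.4 z 33.0 F tool [-6.6  0.3 -0.3] M [-0.08 -1.14  0.08] [1.7997e+02 6.0000e-02 7.3990e+01]
```

Emit:
servo_tool(
  slide=[
    [-0.1, 0, 0],
    [-0.2, 0, 0],
    [-0.2, 0, 0],
    [-0.2, 0, 0],
  ],
  turn=[
    [0, 0, 0],
    [0, 0, 0],
    [0, 0, 0],
    [0, 0, 0],
  ],
  grip=[1, 1, 1, 1],
)

```text
time_s: 14.65
eef_pos: [0.5525, 0.1522, 0.033]
ee_rot: [3.141, -0.001, 1.293]
contact_force: [1.2, -0.5, -1.5]
opening: 0.0485
grasp_force: 62.6
```

```bash
python3 -c "
from h import *
st()"
```

```text
t 14.65 lat 489.3 along 298.3 z 33.0 F tool [-0.2  1.3  1.5] M [-0.2  -0.23  0.1 ] [ 1.7995e+02 -6.0000e-02  7.4100e+01]
```

Bottomed out: the axial force dropped to zero with no further travel. Lower 1 mm, release, and go up.

Emit:
servo_tool(
  slide=[
    [0, 0, 0.05],
    [0, 0, 0.1],
    [0, 0, 0.1],
    [0, 0, 0.1],
    [0, 0, 0.1],
    [0, 0, 0.1],
    [0, 0, 0.1],
    [0, 0, 0.1],
  ],
  turn=[
    [0, 0, 0],
    [0, 0, 0],
    [0, 0, 0],
    [0, 0, 0],
    [0, 0, 0],
    [0, 0, 0],
    [0, 0, 0],
    [0, 0, 0],
  ],
  grip=[1, 1, 1, -0.5, -0.5, -0.5, -0.5, -0.5],
  force=20,
)

```text
time_s: 15.45
eef_pos: [0.5518, 0.1515, 0.0317]
ee_rot: [-3.141, 0.0, 1.293]
contact_force: [0.0, 0.8, 0.7]
opening: 0.064
grasp_force: 0.0
```

```bash
python3 -c "
from h import *
st();print(telemetry.observe()['opening'])"
```

```text
t 15.45 lat 488.8 along 297.4 z 31.7 F tool [ 0.8 -0.2 -0.7] M [-0.02 -0.05  0.01] [-1.7998e+02  1.0000e-02  7.4070e+01]
0.06401952109863428
```

Emit:
servo_tool(
  slide=[
    [0, 0, -1],
    [0, 0, -2.5],
    [0, 0, -5],
    [0, 0, -9],
    [0, 0, -13],
    [0, 0, -17],
    [0, 0, -17],
    [0, 0, -17],
  ],
  turn=[
    [0, 0, 0],
    [0, 0, 0],
    [0, 0, 0],
    [0, 0, 0],
    [0, 0, 0],
    [0, 0, 0],
    [0, 0, 0],
    [0, 0, 0],
  ],
  grip=[-0.5, -0.5, -0.5, -0.5, -0.5, -0.5, -0.5, -0.5],
)

```text
time_s: 16.25
eef_pos: [0.5525, 0.1517, 0.2039]
ee_rot: [3.139, -0.002, 1.293]
contact_force: [-0.8, 0.6, -0.8]
opening: 0.0639
grasp_force: 0.0
```

Emit:
servo_tool(
  slide=[
    [-12, -4, 0],
    [-12, -4, 0],
    [-12, -4, 0],
    [-12, -4, 0],
    [-12, -4, 0],
  ],
  turn=[
    [0, 0, 0],
    [0, 0, 0],
    [0, 0, 0],
    [0, 0, 0],
    [0, 0, 0],
  ],
  grip=[-0.5, -0.5, -0.5, -0.5, -0.5],
)

```text
time_s: 16.75
eef_pos: [0.48, 0.0471, 0.2015]
ee_rot: [-3.14, -0.0, 1.292]
contact_force: [0.7, 0.3, -0.3]
opening: 0.0639
grasp_force: 0.0
```

Run:
```python
from h import *
st()
f=grab_frame('scene');g=grab_frame('top')
o=np.zeros((600,800,3),np.uint8)
o[:,:480]=cv2.resize(f['frame'][215:345,310:414],(480,600),interpolation=cv2.INTER_CUBIC)
o[:320,480:]=cv2.resize(g['frame'][165:265,130:230],(320,320),interpolation=cv2.INTER_CUBIC)
cv2.imwrite('pics/end.png',o)
A=np.array([[.9614,.2751],[-.2751,.9614]])
for nm,F in(('s',f),('t',g)):
    P=cloud(F).reshape(-1,3)*1000;l=P[:,:2]@A
    L=np.c_[l[:,0]-488.8,l[:,1]-308.2,P[:,2]]
    for a,b in((-70,-60),(-58,-50),(-48,-32),(-28,-10),(-8,10),(20,40),(44,58)):
        q=(L[:,1]>a)&(L[:,1]<b)&(abs(L[:,0])<5)&(L[:,2]>35)&(L[:,2]<100)
        if q.sum(): print(nm,a,b,q.sum(),'z p90',np.percentile(L[q,2],[50,90]).round(1))
```

```text
t 16.75 lat 448.6 along 177.3 z 201.5 F tool [0.4 0.6 0.3] M [0.05 0.01 0.06] [-179.94   -0.     74.01]
s -70 -60 22 z p90 [56.7 60. ]
s -58 -50 11 z p90 [60.5 61.1]
s -48 -32 23 z p90 [60.5 64.1]
s -28 -10 33 z p90 [76.4 77.9]
s -8 10 35 z p90 [75.7 77.7]
s 20 40 39 z p90 [60.7 62.4]
s 44 58 32 z p90 [55.7 58.2]
```

View pics/end.png

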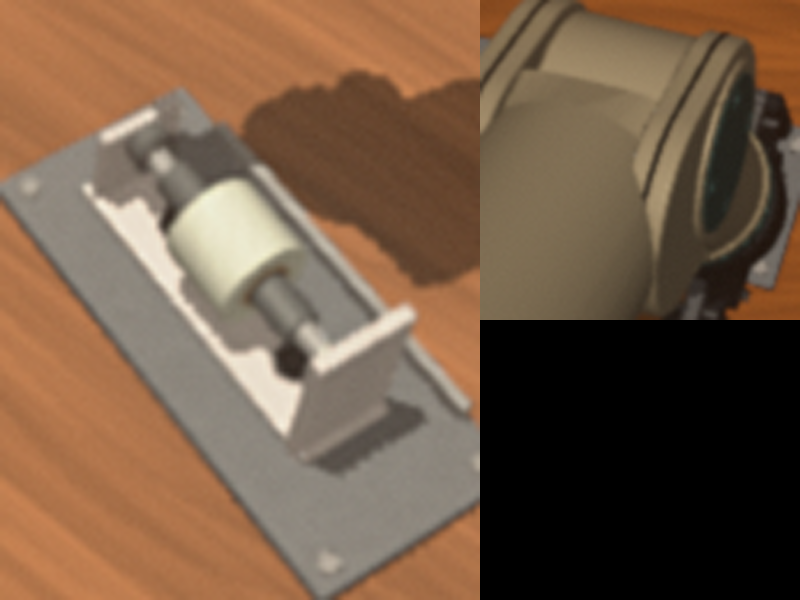

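The roll sits level: core top at 61 mm on both sides and roll top at 77 mm, so the axis is about 51 mm. The stub is in the cup, the nose is in the pocket, and the gripper is clear.

```bash
python3 -c "
from rig import ticket
print(ticket.job_done())"
```

```text
the job is handed in; nothing more can be done
None
```

The label roll is fitted in the dispenser and the job is handed in: stub bottomed in the cup, spring end in its pocket, roll level with its axis at about 51 mm, and no more than about 13 N along the spring while pressing.

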